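Crank the bar's big hand mill past its tight spot

TASK

Grind one portion in the larger of the two hand mills: take hold of the upright knob on its crank and turn it clockwise, seen from above, twice through the tight spot, which comes when the arm points to the back of the mill (away from its drawer), then park the arm pointing over the drawer front and let go. Keep an even, unhurried pace of about six seconds a turn, keeping hold of the knob so that the crank neither kicks back before the tight spot nor whips round after it. Leave the small mill, the jar, the cup and the spoon alone.

Things in the scene. Friction and masses are not known exactly. Their poses are not given: they have to be found in the camera images.
- mill_axis (a point): Larger hand mill, bolted down: dark steel box 130 mm square (foot 146 mm), 125 mm high, pale metal dome above it to 163 mm. This point is on its vertical crank shaft, mid-mill, at the crank arm's centre height (181 mm over the counter); only the knob rises above 188 mm. Axes: -x to the front, where the drawer with a small black pull is; +x to the back; z up.
- mill_knob (a point): Centre of the top face of the larger mill's crank knob: upright black round knob, 28 mm in diameter, 50 mm tall, on the end of the crank arm, 85 mm from the shaft axis. Top 237 mm, underside 187 mm above the counter, the arm beneath it. It spins freely on its pin, so the gripper need not turn; this point's yaw means nothing.
- mill_crank (a joint): Larger mill's crank, rad: 0 = arm over the drawer front, grows clockwise from above, counts on over turns (3.14 = arm to back, 12.57 = front after two turns). Starts in -0.9..0.9. Friction about 2 N at the knob; within 1.2 rad of each back position (3.14, 9.42) a spring resists, up to 10 N at the knob, then drives it on past with some 6 N: let go there, it whips round. Park at 12.57.
- small_mill_knob (a point): Centre of the top of the smaller mill's crank knob, to be left alone: black, 20 mm in diameter, 30 mm tall, 55 mm from its shaft; top 158 mm above the counter.
- small_mill_axis (a point): Smaller hand mill of the same make-up, bolted down, to be left alone: box 90 mm square, 80 mm high, dome to 104 mm. Point on its shaft at the height of its crank arm (122 mm above the counter), axes as for the larger.
- jar: Loose amber jar with metal lid, 76 mm in diameter, 110 mm high; origin under its centre.
- cup: Loose open steel cup, 72 mm across the rim, 75 mm high; origin under its centre.
- spoon: Loose steel spoon lying flat, 170 mm long; origin on the underside near its middle.
Not all that is in view belongs to the job. What is shaped like the part that bears mill_axis but red or yellow is not meant.

How it is judged:
By the outcome, as a careful person would: the job done as asked, in the order asked, and still so for the second after the job is handed in, with the robot touching nothing.
It also fails if it takes over 58 s, if anything falls off the work surface, if the arm or the gripper's body presses on something with over 40 N, if the wrist force passes 120 N, or if a joint passes its speed limit or range.

ROBOT

A 6-joint arm with a two-finger parallel gripper is mounted at the origin on the work surface. World frame = base frame: x ahead of the robot, y to its left, z up, the work surface at z = 0. Lengths are in mm, angles in rad, forces in N, time in s.
With the tool pointing down it reaches from about 425 to 950 mm from the base axis. Payload 3.5 kg.
Tool frame: the origin (TCP) lies midway between the tips of the shut fingers; the grasp point (between the pads) lies 19 mm behind it; z points along the fingers, y is the direction in which the jaws open and shut (so a half turn about z gives the same grasp; the last joint's range is limited). The gripper opens to 85 mm and grips with 20 to 120 N. Pads are 22 mm wide; open, the fingers measure 114 mm over their backs; the gripper's body (76 mm by 85 mm) begins 54 mm behind the grasp point. The pads swing forward as they close: fully open they stand 13 mm farther back than shut.
Start: joints at [-1.331, 0.286, 1.577, -0, 1.279, -0.15], TCP at [256.524, -624.341, 231.325] pointing down, gripper open.
Joint ranges: [-2.77, 2.77], [-0.9, 2.22], [0.21, 2.48], [-1.53, 4.67], [0.24, 2.81], [-2.84, 2.84]. Speed limits (rad/s): [2.79, 2.79, 3.14, 3.14, 3.14, 3.14].

INTERFACE

Orientations are given as a rotation vector (axis times angle).
In Python, from rig import env, vision, job gives the robot as it stands. The module is installed in compiled form; this text tells all that it offers.
- The arm moves only by the tool drive_tool, never from a script. Its argument "steps" is a list of rows, each an object with "xyz": the shift along the world's x, y, z normalised to -1 to 1, where 1 is 0.25 m, a list of three; "turn": the turn about the world's z normalised to -1 to 1, where 1 is 30 degrees. In form: [{"xyz": [tx, ty, tz], "turn": turn}, ...]. A call has 1 to 5 rows; each row shifts and turns the commanded pose from where the row before left it; what a row does not reach is not made up. A row lasts 1/10 s, in which the tool goes at most 50 mm and 8.59 degrees, less where a joint would pass 70% of its speed; a pose out of reach is approached as far as the arm can. A call with a number of a shift or a turn outside -1 to 1 is refused whole. A call with a gripper value outside its range is refused whole. "claw" is the closure, from 0 (fully open) to 1 (shut), set as the call begins (left out, the last holds). The fingers move at their own pace and stop on an object; "newtons" is the grip in N (left out, the last holds). Time passes only in rows, so rows that do not move let the fingers close. It gives the time, the measured TCP pose, the force and the opening at its end, in the units of the state.
- env.sense(): the state, without advancing time (a new reading comes with each control period).
- vision.grab_frame(name): name is "scene" or "top"; returns a dict with "frame" (420x560x3 uint8, red, green, blue), "fx", "fy", "cx", "cy" (pixels), "k1" (the pictures are not rectified: a ray, as slopes to the right and down, at radius r is drawn at 1 + k1 r^2 times it, then the intrinsics apply), "T" (4x4, takes a point from camera to world coordinates). Camera axes: x right, y down, z forward; pixel columns grow to the right and rows downward; lengths in mm; the calibration is good to about 2 mm. A picture is of the moment at which its call begins. There is no depth.
- job.job_done(): hands the job in, once; it reports no verdict.
Trained networks look in a picture, given as the dict that the camera call returned (one of the last four; its "shot" number tells which), for a name from the list of things; names that differ only in an ending like _2 or _b are one class to them, and where a whole thing is asked for, a point or a joint stands for the part that bears it (a point fixed in the world has none). Each returns a list of dicts, best first, with "conf" (0 to 1); they miss things now and then, are a little off and sometimes report something else, mostly with a low value. They report only what shows in the picture. A call takes as long as a camera call. They do not tell look-alikes from the thing itself.
- vision.masks_of(target, picture): "mask" (420x560 bool, what is visible of it).
- vision.pinpoint(target, picture): "location" ([x, y, z] in mm, in world coordinates, good to about 4 mm: a listed point, or the origin of a listed thing).
The state is a dict: "t": time; "qpos": joint angles; "qd": joint speeds; "tau": joint torques, N m; "tcp_pos": TCP position; "eef_rot": TCP orientation; "force": force on the tool from outside, world axes, zero at the start; "torque": the same for the moment, N m; "width": opening from 0.0 (shut) to 1.0 (fully open).
Only numpy, scipy, OpenCV 4.12 (cv2) and the standard library are available. Lean on these libraries where they do the work, as an engineer would, in place of code of your own. Each camera call takes 0.05 s, during which the arm holds its last target.

## Working session

There is one attempt and no reset: what is moved stays moved. The work goes in short steps, Python scripts to look and compute and a tool call to move; the robot and the scene stay as the last step left them, time stands still between calls to the robot, and variables do not carry over. Pictures are saved under pics/ and viewed, and the job is handed in when it is done.

Besides the shell and the picture viewer there is one more tool, called after "Request:" as a command line: name --argument value ..., lists and objects as JSON in quotes. drive_tool: Moves the arm, as the interface text tells. Its arguments: {"type":"object","properties":{"steps":{"type":"array"},"claw":{"type":"number"},"newtons":{"type":"number"}},"required":["steps"]}

```bash
mkdir -p pics; python3 - <<'E'
from rig import env,vision,job
import cv2
print(env.sense())
for n in("scene","top"):
    p=vision.grab_frame(n)
    cv2.imwrite(f"pics/{n}0.png",p["frame"][:,:,::-1])
    print(n,p["fx"],p["fy"],p["cx"],p["cy"],p["k1"],p["T"].round(3).tolist(),p["shot"])
    for t in("mill_axis","mill_knob","small_mill_knob","small_mill_axis","jar","cup","spoon"):
        print(t,[(r["conf"],[round(v) for v in r["location"]]) for r in vision.pinpoint(t,p)])
print(env.sense()["t"])
E
```

```text
{'t': 0.0, 'qpos': array([-1.33097724e+00,  2.87189477e-01,  1.57817926e+00, -2.25885116e-05,
        1.27862644e+00, -1.50003906e-01]), 'qd': array([ 0.00017582, -0.00115629, -0.00095503, -0.00223791, -0.00057455,
        0.00147499]), 'tau': array([-8.47590900e-05, -4.05982769e+01, -2.92624515e+01, -1.44698020e-04,
        5.83354573e-03, -9.81108826e-06]), 'tcp_pos': array([ 256.37669416, -623.69710188,  229.93009418]), 'eef_rot': array([-3.07975032e+00, -6.08008135e-01,  2.03195225e-04]), 'force': array([ 0.20449763, -0.17801825, -0.26713595]), 'torque': array([-0.01971137, -0.00141526,  0.00650952]), 'width': 1.0025777963347378}
scene 410.55886861927587 410.55886861927587 265.87214978828024 205.1237739000046 0.022426205318396907 [[-0.687, 0.575, -0.444, 913.458], [0.727, 0.558, -0.4, 297.655], [0.018, -0.598, -0.802, 821.561], [0.0, 0.0, 0.0, 1.0]] 1
mill_axis [(0.98, [317, -290, 181]), (0.74, [580, -150, 180]), (0.64, [342, 1, 181])]
mill_knob [(0.79, [277, 47, 237]), (0.75, [494, -144, 236]), (0.59, [253, -230, 237])]
small_mill_knob [(0.48, [497, 97, 155])]
small_mill_axis [(0.59, [544, 137, 120])]
jar [(0.74, [746, -170, -4])]
cup [(0.67, [764, 180, -4]), (0.45, [748, -171, 0])]
spoon [(0.81, [806, -2, -1])]
top 504.79876056024284 504.79876056024284 275.16002492883905 215.2143535059436 0.05959284315090737 [[-0.002, -0.995, 0.1, 423.36], [-1.0, 0.003, 0.009, -24.022], [-0.01, -0.1, -0.995, 1488.792], [0.0, 0.0, 0.0, 1.0]] 2
mill_axis [(0.88, [344, 4, 181]), (0.71, [578, -150, 180]), (0.68, [324, -291, 181])]
mill_knob [(0.59, [258, -232, 238]), (0.4, [495, -141, 238])]
small_mill_knob [(0.56, [499, 97, 162])]
small_mill_axis [(0.7, [543, 130, 122])]
jar [(0.94, [747, -173, -2])]
cup [(0.61, [767, 181, 0])]
spoon [(0.96, [804, 2, -4])]
0.8
```

View pics/scene0.png

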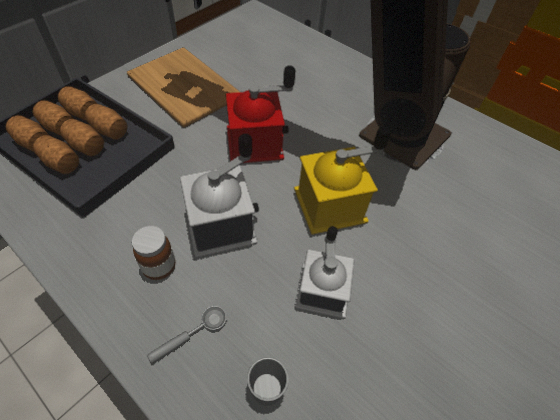

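View pics/top0.png

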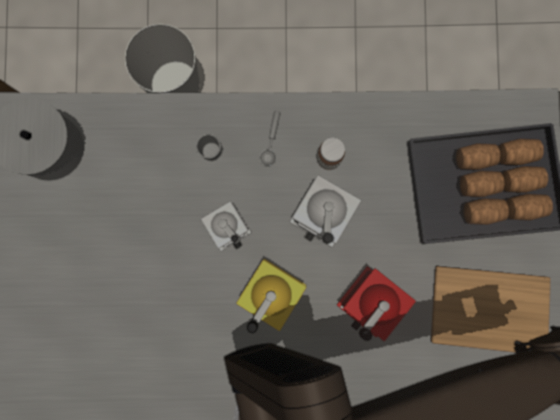

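```bash
cat > h.py <<'E'
import numpy as np,cv2
def K(p): return np.array([[p["fx"],0,p["cx"]],[0,p["fy"],p["cy"]],[0,0,1.]])
def D(p): return np.array([p["k1"],0,0,0,0.])
def ray(p,uv):
    # k1 model: drawn = (1+k1 r^2)*slope  (same as OpenCV)
    s=cv2.undistortPoints(np.array([[uv]],float),K(p),D(p))[0,0]
    T=p["T"]; return T[:3,3],T[:3,:3]@np.array([s[0],s[1],1.])
def onz(p,uv,z):
    o,d=ray(p,uv); return o+d*(z-o[2])/d[2]
def proj(p,X):
    Ti=np.linalg.inv(p["T"]); return cv2.projectPoints(np.array(X,float).reshape(-1,1,3),cv2.Rodrigues(Ti[:3,:3])[0],Ti[:3,3],K(p),D(p))[0][:,0]
E
python3 - <<'E'
from rig import env,vision,job
from h import *
ims=[]
for n,c in(("scene",(220,195)),("top",(326,210))):
    p=vision.grab_frame(n)
    x,y=c; cr=p["frame"][y-60:y+60,x-60:x+60,::-1]
    cr=cv2.convertScaleAbs(cr,alpha=1.6,beta=20)
    ims.append(cv2.resize(cr,(400,400),interpolation=cv2.INTER_CUBIC))
    for t in("mill_axis","mill_knob"):
        for r in vision.pinpoint(t,p): print(n,t,r["conf"],r["location"])
    m=[r for r in vision.masks_of("mill_axis",p)]
    for r in m:
        ys,xs=np.nonzero(r["mask"]);print(r["conf"],xs.min(),xs.max(),ys.min(),ys.max())
cv2.imwrite("pics/crop.png",np.hstack(ims))
E
```

```text
scene mill_axis 0.85 [574.8, -148.7, 182.6]
scene mill_axis 0.73 [347.9, 2.3, 181.0]
scene mill_axis 0.71 [495.0, -146.5, 233.1]
scene mill_axis 0.63 [319.6, -289.8, 183.9]
scene mill_knob 0.68 [494.2, -146.2, 234.9]
scene mill_knob 0.62 [278.9, 47.6, 236.9]
scene mill_knob 0.59 [255.7, -231.3, 235.4]
0.88 226 295 65 162
0.82 294 389 127 234
0.62 180 257 133 257
top mill_axis 0.9 [341.9, -0.6, 181.8]
top mill_axis 0.75 [578.3, -146.4, 179.8]
top mill_knob 0.65 [257.7, -235.6, 235.4]
top mill_knob 0.63 [279.0, 48.1, 234.3]
top mill_knob 0.58 [494.0, -142.4, 237.6]
0.87 337 414 267 340
0.83 291 359 177 246
0.72 237 305 259 332
```

View pics/crop.png

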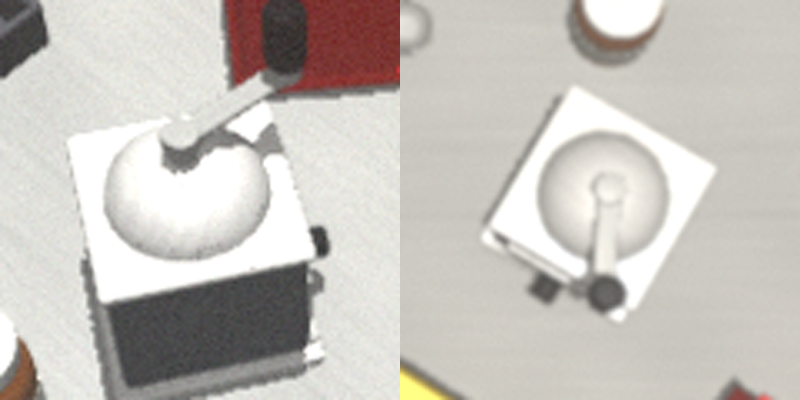

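```bash
python3 - <<'E'
from rig import env,vision,job
from h import *
p=vision.grab_frame("top")
f=lambda x,y:(266+(x-400)/3.3333-.35,150+y/3.3333-.35)
C=[onz(p,f(*c),125)[:2] for c in((572,85),(717,168),(625,322),(487,236))]
for c in C: print(c.round(1))
print("center",np.mean(C,0))
for a,b in((0,1),(3,2),(3,0),(2,1)):
    d=C[b]-C[a];print(np.linalg.norm(d),np.arctan2(d[1],d[0]))
A=onz(p,f(608,188),188);k=onz(p,f(607,291),237);pl=onz(p,f(545,288),70)
print("axis",A,"knob",k,np.linalg.norm((k-A)[:2]),np.arctan2(*(k-A)[1::-1]),"pull",pl,np.arctan2(*(pl-A)[1::-1]))
q=vision.grab_frame("scene")
g=lambda x,y:(160+x/3.3333-.35,135+y/3.3333-.35)
A2=onz(q,g(180,135),188);k2=onz(q,g(285,8),237);print(A2,k2)
C=[onz(q,g(*c),125)[:2] for c in((68,140),(100,300),(315,262))]
for c in C: print(c.round(1))
print((C[0]+C[2])/2)
s=env.sense();print(s["t"])
R=cv2.Rodrigues(s["eef_rot"])[0];print(R.round(3))
E
```

```text
[ 669.9 -126.3]
[ 600.9 -243.4]
[ 475.8 -167. ]
[545.9 -56. ]
center [ 573.11421202 -148.1730825 ]
135.97852539188563 -2.1036160922228078
131.30399306352444 -2.134090410364795
142.61974548030685 -0.5158122575532746
146.61809809696936 -0.5485756896466375
axis [ 577.36185663 -148.6769203   188.        ] knob [ 494.49186239 -142.23377624  237.        ] 83.12009413848598 3.063998731514827 pull [ 506.64595177 -105.87172274   70.        ] 2.5972763011364934
[ 580.79093867 -146.75114655  188.        ] [ 493.62841429 -142.18195842  237.        ]
[ 602.5 -240.8]
[ 671.2 -127.3]
[559.6 -53.1]
[ 581.06589202 -146.95478773]
1.3
[[ 0.925  0.38   0.   ]
 [ 0.38  -0.925  0.   ]
 [ 0.    -0.    -1.   ]]
```

Request:
drive_tool --steps '[{"xyz":[0,0,0.1],"turn":0},{"xyz":[0.03,0.06,0.16],"turn":0},{"xyz":[0.06,0.12,0.04],"turn":0},{"xyz":[0.07,0.14,0],"turn":0},{"xyz":[0.07,0.14,0],"turn":0}]' --claw 0 --newtons 60

```text
t: 1.8
tcp_pos: [314.4, -508.6, 307.3]
eef_rot: [3.081, 0.607, 0.001]
force: [0.1, 0.7, 0.0]
width: 1.001
```

Request:
drive_tool --steps '[{"xyz":[0.07,0.14,0],"turn":0},{"xyz":[0.07,0.14,0],"turn":0},{"xyz":[0.07,0.14,0],"turn":0},{"xyz":[0.07,0.14,0],"turn":0},{"xyz":[0.07,0.14,0],"turn":0}]'

```text
t: 2.3
tcp_pos: [402.0, -332.9, 306.6]
eef_rot: [3.082, 0.608, 0.001]
force: [0.2, -0.9, 0.8]
width: 1.003
```

Request:
drive_tool --steps '[{"xyz":[0.07,0.14,0],"turn":0},{"xyz":[0.07,0.14,0],"turn":0},{"xyz":[0.07,0.14,0],"turn":0},{"xyz":[0.07,0.14,0],"turn":0},{"xyz":[0.05,0.09,0],"turn":0}]'

```text
t: 2.8
tcp_pos: [484.7, -169.5, 306.6]
eef_rot: [3.082, 0.611, 0.001]
force: [-0.2, -0.1, -0.1]
width: 0.999
```

Request:
drive_tool --steps '[{"xyz":[0.02,0.06,0],"turn":0},{"xyz":[0.02,0.05,-0.08],"turn":0},{"xyz":[0,0,-0.12],"turn":0},{"xyz":[0,0,0],"turn":0},{"xyz":[0,0,0],"turn":0}]'

```text
t: 3.3
tcp_pos: [493.8, -144.3, 256.3]
eef_rot: [-3.081, -0.608, 0.001]
force: [-0.1, -0.4, 0.5]
width: 1.001
```

```bash
python3 - <<'E'
from rig import env,vision,job
from h import *
s=env.sense();print(s["tcp_pos"],s["qpos"],s["t"])
p=vision.grab_frame("scene");q=vision.grab_frame("top")
a=cv2.resize(p["frame"][90:230,150:310,::-1],(640,560),interpolation=cv2.INTER_CUBIC)
cv2.imwrite("pics/app.png",cv2.convertScaleAbs(a,alpha=1.8,beta=20))
for r in vision.pinpoint("mill_knob",p):print(r)
E
```

```text
[ 493.79580371 -144.29903233  256.31909993] [-4.81692143e-01 -9.15276110e-02  1.93831455e+00 -5.88888074e-05
  1.29589612e+00  6.99350916e-01] 3.3
{'location': [255.1, -229.4, 238.3], 'conf': 0.65}
{'location': [278.2, 44.0, 237.7], 'conf': 0.58}
{'location': [491.4, -146.6, 235.4], 'conf': 0.51}
```

View pics/app.png

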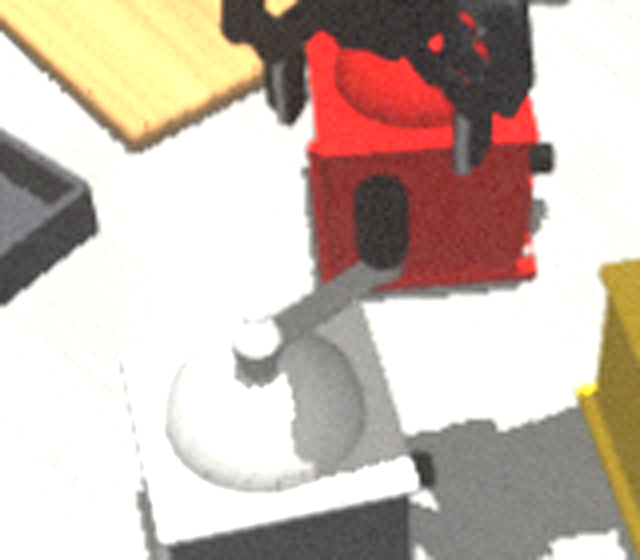

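The picture shows the knob (382,220) centred beneath the open fingers (285,105) and (465,150), over the grey mill. Next I'll lower and grip.

Request:
drive_tool --steps '[{"xyz":[0,0.004,-0.08],"turn":0},{"xyz":[0,0,-0.08],"turn":0},{"xyz":[0,0,-0.076],"turn":0},{"xyz":[0,0,0],"turn":0},{"xyz":[0,0,0],"turn":0}]'

```text
t: 3.95
tcp_pos: [494.5, -143.8, 198.6]
eef_rot: [3.081, 0.608, 0.002]
force: [-0.1, -0.1, 0.6]
width: 1.002
```

Request:
drive_tool --steps '[{"xyz":[0,0,0],"turn":0},{"xyz":[0,0,0],"turn":0},{"xyz":[0,0,0],"turn":0},{"xyz":[0,0,0],"turn":0},{"xyz":[0,0,0],"turn":0}]' --claw 1 --newtons 60

```text
t: 4.45
tcp_pos: [494.4, -143.5, 198.2]
eef_rot: [3.081, 0.608, 0.001]
force: [-0.2, 0.4, 3.6]
width: 0.312
```

Request:
drive_tool --steps '[{"xyz":[0,0,0],"turn":0},{"xyz":[0,0,0],"turn":0},{"xyz":[0,0,0],"turn":0}]'

```text
t: 4.75
tcp_pos: [494.4, -143.5, 198.1]
eef_rot: [3.081, 0.608, 0.001]
force: [-1.3, -0.3, 5.5]
width: 0.311
```

```bash
python3 - <<'E'
from rig import env,vision,job
from h import *
s=env.sense();print({k:np.round(v,3) for k,v in s.items()})
p=vision.grab_frame("scene")
a=cv2.resize(p["frame"][90:230,150:310,::-1],(640,560),interpolation=cv2.INTER_CUBIC)
cv2.imwrite("pics/grip.png",cv2.convertScaleAbs(a,alpha=1.8,beta=20))
E
```

```text
{'t': np.float64(4.75), 'qpos': array([-0.48 , -0.04 ,  1.998, -0.   ,  1.182,  0.701]), 'qd': array([ 0.   , -0.001,  0.002,  0.002, -0.001,  0.001]), 'tau': array([-2.7000e-02, -2.3989e+01, -2.5912e+01,  2.2000e-02, -2.4500e-01,
       -2.0000e-03]), 'tcp_pos': array([ 494.361, -143.505,  198.13 ]), 'eef_rot': array([3.081e+00, 6.080e-01, 1.000e-03]), 'force': array([-1.272, -0.306,  5.49 ]), 'torque': array([ 0.043,  0.171, -0.045]), 'width': np.float64(0.311)}
```

View pics/grip.png

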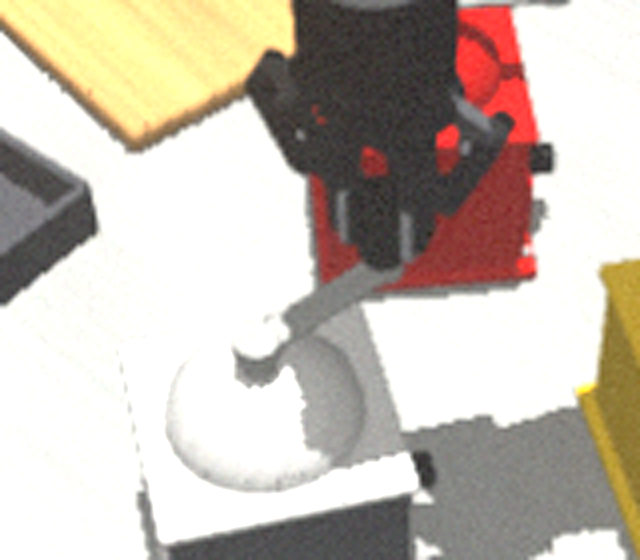

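Knob held (opening about 26 mm). I'll work out the row numbers along the circle.

```bash
cat > plan.py <<'E'
import numpy as np,sys
def rows(cur,axis,angs,R=85.,z=0.0):
    """cur=commanded xy; angs = successive world angles"""
    c=np.array(cur,float);out=[]
    for a in angs:
        t=np.array(axis)+R*np.array([np.cos(a),np.sin(a)])
        d=np.round((t-c)/250,3);c=c+d*250;out.append(d)
    for i in range(0,len(out),5):
        print(i//5,"q_end=%.3f"%(2.605-angs[min(i+4,len(angs)-1)]),[[float(x) for x in o] for o in out[i:i+5]])
    return c
E
python3 - <<'E'
from plan import *
a0=3.088
st=np.array([2,4]+[6]*43)*np.pi/180
print(rows((494.4,-143.5),(579.3,-148.0),a0-np.cumsum(st)))
E
```

```text
0 q_end=-0.064 [[0.001, 0.012], [0.003, 0.024], [0.007, 0.034], [0.011, 0.034], [0.015, 0.033]]
1 q_end=0.459 [[0.018, 0.031], [0.021, 0.028], [0.023, 0.027], [0.027, 0.023], [0.029, 0.021]]
2 q_end=0.983 [[0.031, 0.018], [0.032, 0.015], [0.034, 0.011], [0.035, 0.007], [0.035, 0.004]]
3 q_end=1.507 [[0.036, -0.0], [0.035, -0.004], [0.035, -0.008], [0.034, -0.011], [0.032, -0.014]]
4 q_end=2.030 [[0.031, -0.018], [0.029, -0.021], [0.026, -0.024], [0.024, -0.026], [0.021, -0.029]]
5 q_end=2.554 [[0.018, -0.031], [0.014, -0.033], [0.011, -0.033], [0.007, -0.035], [0.004, -0.036]]
6 q_end=3.077 [[0.0, -0.035], [-0.004, -0.036], [-0.007, -0.034], [-0.011, -0.034], [-0.015, -0.033]]
7 q_end=3.601 [[-0.017, -0.031], [-0.021, -0.028], [-0.024, -0.027], [-0.027, -0.023], [-0.029, -0.021]]
8 q_end=4.125 [[-0.03, -0.018], [-0.033, -0.015], [-0.034, -0.011], [-0.035, -0.007], [-0.035, -0.004]]
[ 583.65 -233.  ]
```

Request:
drive_tool --steps '[{"xyz":[0.001,0.012,0],"turn":0},{"xyz":[0.003,0.024,0],"turn":0},{"xyz":[0.007,0.034,0],"turn":0},{"xyz":[0.011,0.034,0],"turn":0},{"xyz":[0.015,0.033,0],"turn":0}]'

```text
t: 5.3
tcp_pos: [504.6, -109.3, 198.1]
eef_rot: [3.079, 0.608, 0.005]
force: [4.0, -4.9, 4.0]
width: 0.311
```

Request:
drive_tool --steps '[{"xyz":[0.018,0.031,0],"turn":0},{"xyz":[0.021,0.028,0],"turn":0},{"xyz":[0.023,0.027,0],"turn":0},{"xyz":[0.027,0.023,0],"turn":0},{"xyz":[0.029,0.021,0],"turn":0}]'

```text
t: 5.8
tcp_pos: [534.4, -78.0, 198.1]
eef_rot: [3.076, 0.609, 0.004]
force: [3.0, -9.5, 4.1]
width: 0.309
```

Request:
drive_tool --steps '[{"xyz":[0.031,0.018,0],"turn":0},{"xyz":[0.032,0.015,0],"turn":0},{"xyz":[0.034,0.011,0],"turn":0},{"xyz":[0.035,0.007,0],"turn":0},{"xyz":[0.035,0.003,0],"turn":0}]'

```text
t: 6.3
tcp_pos: [575.0, -65.4, 198.1]
eef_rot: [3.076, 0.609, -0.003]
force: [-1.7, -9.8, 6.5]
width: 0.309
```

```bash
python3 - <<'E'
import numpy as np
P=np.array([[494.4,-143.5],[504.6,-109.3],[534.4,-78.0]])
from rig import env
s=env.sense();print(s["tcp_pos"],s["force"]);P=np.vstack([P,s["tcp_pos"][:2]])
from scipy.optimize import least_squares
r=least_squares(lambda c:np.linalg.norm(P-c,axis=1)-85,[579,-148]);print(r.x,r.fun)
E
```

```text
[575.01730295 -65.35290737 198.10252143] [-1.70991305 -9.7738763   6.47175744]
[ 579.11542637 -150.26024663] [-0.01526961  0.03111531 -0.02345854  0.0061814 ]
```

```bash
python3 - <<'E'
from plan import *
a0=1.619
st=np.array([6]*75)*np.pi/180
print(rows((574.9,-63.25),(579.1,-150.3),a0-np.cumsum(st)))
E
```

```text
0 q_end=1.510 [[0.036, -0.009], [0.035, -0.004], [0.035, -0.007], [0.034, -0.011], [0.032, -0.015]]
1 q_end=2.033 [[0.031, -0.018], [0.029, -0.021], [0.026, -0.024], [0.024, -0.026], [0.021, -0.029]]
2 q_end=2.557 [[0.017, -0.031], [0.015, -0.033], [0.011, -0.034], [0.007, -0.034], [0.003, -0.036]]
3 q_end=3.080 [[0.0, -0.035], [-0.004, -0.036], [-0.007, -0.035], [-0.011, -0.033], [-0.015, -0.033]]
4 q_end=3.604 [[-0.018, -0.031], [-0.021, -0.028], [-0.024, -0.027], [-0.026, -0.023], [-0.029, -0.021]]
5 q_end=4.128 [[-0.031, -0.018], [-0.033, -0.014], [-0.034, -0.011], [-0.034, -0.007], [-0.036, -0.004]]
6 q_end=4.651 [[-0.035, 0.0], [-0.036, 0.004], [-0.035, 0.008], [-0.033, 0.011], [-0.033, 0.015]]
7 q_end=5.175 [[-0.031, 0.017], [-0.028, 0.021], [-0.027, 0.024], [-0.023, 0.027], [-0.021, 0.029]]
8 q_end=5.698 [[-0.018, 0.031], [-0.014, 0.032], [-0.011, 0.034], [-0.007, 0.035], [-0.004, 0.035]]
9 q_end=6.222 [[0.0, 0.036], [0.004, 0.035], [0.008, 0.035], [0.011, 0.034], [0.015, 0.032]]
10 q_end=6.746 [[0.017, 0.031], [0.021, 0.029], [0.024, 0.026], [0.027, 0.024], [0.029, 0.021]]
11 q_end=7.269 [[0.031, 0.017], [0.032, 0.015], [0.034, 0.011], [0.035, 0.007], [0.035, 0.003]]
12 q_end=7.793 [[0.036, 0.0], [0.035, -0.004], [0.035, -0.007], [0.034, -0.011], [0.032, -0.015]]
13 q_end=8.316 [[0.031, -0.018], [0.029, -0.021], [0.026, -0.024], [0.024, -0.026], [0.021, -0.029]]
14 q_end=8.840 [[0.017, -0.031], [0.015, -0.033], [0.011, -0.034], [0.007, -0.034], [0.003, -0.036]]
[ 663.9  -146.25]
```

Request:
drive_tool --steps '[{"xyz":[0.036,-0.009,0],"turn":0},{"xyz":[0.035,-0.004,0],"turn":0},{"xyz":[0.035,-0.007,0],"turn":0},{"xyz":[0.034,-0.011,0],"turn":0},{"xyz":[0.032,-0.015,0],"turn":0}]'

```text
t: 6.8
tcp_pos: [617.2, -74.4, 198.0]
eef_rot: [3.082, 0.61, -0.005]
force: [-3.9, -2.5, 8.3]
width: 0.309
```

Request:
drive_tool --steps '[{"xyz":[0.031,-0.018,0],"turn":0},{"xyz":[0.029,-0.021,0],"turn":0},{"xyz":[0.026,-0.024,0],"turn":0},{"xyz":[0.024,-0.026,0],"turn":0},{"xyz":[0.021,-0.029,0],"turn":0}]'

```text
t: 7.3
tcp_pos: [649.6, -102.9, 198.1]
eef_rot: [-3.079, -0.609, 0.005]
force: [-5.7, 0.7, 9.3]
width: 0.309
```

Request:
drive_tool --steps '[{"xyz":[0.017,-0.031,0],"turn":0},{"xyz":[0.015,-0.033,0],"turn":0},{"xyz":[0.011,-0.034,0],"turn":0},{"xyz":[0.007,-0.034,0],"turn":0},{"xyz":[0.003,-0.036,0],"turn":0}]'

```text
t: 7.8
tcp_pos: [663.6, -141.3, 197.8]
eef_rot: [-3.073, -0.608, -0.0]
force: [0.5, 9.3, 7.7]
width: 0.307
```

Request:
drive_tool --steps '[{"xyz":[0.0,-0.035,0],"turn":0},{"xyz":[-0.004,-0.036,0],"turn":0},{"xyz":[-0.007,-0.035,0],"turn":0},{"xyz":[-0.011,-0.033,0],"turn":0},{"xyz":[-0.015,-0.033,0],"turn":0}]' --newtons 80

```text
t: 8.3
tcp_pos: [656.3, -185.8, 197.7]
eef_rot: [-3.078, -0.609, -0.008]
force: [4.9, 1.8, 4.6]
width: 0.305
```

Request:
drive_tool --steps '[{"xyz":[-0.018,-0.031,0],"turn":0},{"xyz":[-0.021,-0.028,0],"turn":0},{"xyz":[-0.024,-0.027,0],"turn":0},{"xyz":[-0.026,-0.023,0],"turn":0},{"xyz":[-0.029,-0.021,0],"turn":0}]'

```text
t: 8.8
tcp_pos: [623.9, -222.6, 197.7]
eef_rot: [3.081, 0.608, -0.003]
force: [-0.4, -3.2, 6.9]
width: 0.308
```

Request:
drive_tool --steps '[{"xyz":[-0.031,-0.018,0],"turn":0},{"xyz":[-0.033,-0.014,0],"turn":0},{"xyz":[-0.034,-0.011,0],"turn":0},{"xyz":[-0.034,-0.007,0],"turn":0},{"xyz":[-0.036,-0.004,0],"turn":0}]'

```text
t: 9.3
tcp_pos: [581.5, -235.5, 198.1]
eef_rot: [-3.082, -0.608, 0.003]
force: [-0.8, -0.6, 7.9]
width: 0.303
```

```bash
python3 - <<'E'
import numpy as np
P=np.array([[494.4,-143.5],[504.6,-109.3],[534.4,-78.0],[575,-65.4],[617.2,-74.4],[649.6,-102.9],[663.6,-141.3]])
from rig import env
s=env.sense();P=np.vstack([P,s["tcp_pos"][:2]])
from scipy.optimize import least_squares
r=least_squares(lambda c:np.linalg.norm(P-c[:2],axis=1)-c[2],[579,-148,85]);print(r.x,r.fun.round(2))
E
```

```text
[ 579.07621237 -150.40472421   85.04765816] [-0.09  0.02  0.03  0.05 -0.02 -0.02 -0.03  0.05]
```

Request:
drive_tool --steps '[{"xyz":[-0.035,0.0,0],"turn":0},{"xyz":[-0.036,0.004,0],"turn":0},{"xyz":[-0.035,0.008,0],"turn":0},{"xyz":[-0.033,0.011,0],"turn":0},{"xyz":[-0.033,0.015,0],"turn":0}]'

```text
t: 9.8
tcp_pos: [539.6, -225.8, 198.2]
eef_rot: [3.081, 0.608, 0.002]
force: [2.3, -0.4, 7.3]
width: 0.303
```

Request:
drive_tool --steps '[{"xyz":[-0.031,0.017,0],"turn":0},{"xyz":[-0.028,0.021,0],"turn":0},{"xyz":[-0.027,0.024,0],"turn":0},{"xyz":[-0.023,0.027,0],"turn":0},{"xyz":[-0.021,0.029,0],"turn":0}]'

```text
t: 10.3
tcp_pos: [507.3, -196.1, 198.2]
eef_rot: [3.081, 0.608, 0.002]
force: [2.0, -1.4, 5.4]
width: 0.308
```

Request:
drive_tool --steps '[{"xyz":[-0.018,0.031,0],"turn":0},{"xyz":[-0.014,0.032,0],"turn":0},{"xyz":[-0.011,0.034,0],"turn":0},{"xyz":[-0.007,0.035,0],"turn":0},{"xyz":[-0.004,0.035,0],"turn":0}]'

```text
t: 10.8
tcp_pos: [494.1, -154.4, 198.2]
eef_rot: [3.081, 0.608, 0.003]
force: [2.9, -2.4, 6.0]
width: 0.305
```

Request:
drive_tool --steps '[{"xyz":[0.0,0.036,0],"turn":0},{"xyz":[0.004,0.035,0],"turn":0},{"xyz":[0.008,0.035,0],"turn":0},{"xyz":[0.011,0.034,0],"turn":0},{"xyz":[0.015,0.032,0],"turn":0}]'

```text
t: 11.3
tcp_pos: [503.4, -111.7, 198.2]
eef_rot: [3.08, 0.608, 0.001]
force: [0.5, -3.6, 7.5]
width: 0.308
```

Request:
drive_tool --steps '[{"xyz":[0.017,0.031,0],"turn":0},{"xyz":[0.021,0.029,0],"turn":0},{"xyz":[0.024,0.026,0],"turn":0},{"xyz":[0.027,0.024,0],"turn":0},{"xyz":[0.029,0.021,0],"turn":0}]'

```text
t: 11.8
tcp_pos: [532.7, -79.2, 198.1]
eef_rot: [3.08, 0.608, -0.001]
force: [-0.2, -4.0, 6.9]
width: 0.31
```

Request:
drive_tool --steps '[{"xyz":[0.031,0.017,0],"turn":0},{"xyz":[0.032,0.015,0],"turn":0},{"xyz":[0.034,0.011,0],"turn":0},{"xyz":[0.035,0.007,0],"turn":0},{"xyz":[0.035,0.003,0],"turn":0}]'

```text
t: 12.3
tcp_pos: [573.9, -65.6, 198.1]
eef_rot: [3.082, 0.609, -0.004]
force: [-2.1, -2.9, 7.6]
width: 0.305
```

Request:
drive_tool --steps '[{"xyz":[0.036,0.0,0],"turn":0},{"xyz":[0.035,-0.004,0],"turn":0},{"xyz":[0.035,-0.007,0],"turn":0},{"xyz":[0.034,-0.011,0],"turn":0},{"xyz":[0.032,-0.015,0],"turn":0}]'

```text
t: 12.8
tcp_pos: [616.7, -74.3, 198.1]
eef_rot: [-3.081, -0.608, 0.004]
force: [-2.8, 0.1, 8.8]
width: 0.305
```

Request:
drive_tool --steps '[{"xyz":[0.031,-0.018,0],"turn":0},{"xyz":[0.029,-0.021,0],"turn":0},{"xyz":[0.026,-0.024,0],"turn":0},{"xyz":[0.024,-0.026,0],"turn":0},{"xyz":[0.021,-0.029,0],"turn":0}]'

```text
t: 13.3
tcp_pos: [649.6, -103.0, 198.2]
eef_rot: [-3.079, -0.608, 0.003]
force: [-2.5, 3.4, 8.3]
width: 0.304
```

Request:
drive_tool --steps '[{"xyz":[0.017,-0.031,0],"turn":0},{"xyz":[0.015,-0.033,0],"turn":0},{"xyz":[0.011,-0.034,0],"turn":0},{"xyz":[0.007,-0.034,0],"turn":0},{"xyz":[0.003,-0.036,0],"turn":0}]'

```text
t: 13.8
tcp_pos: [663.6, -142.0, 197.9]
eef_rot: [-3.074, -0.607, -0.002]
force: [2.6, 9.0, 7.7]
width: 0.304
```

Request:
drive_tool --steps '[{"xyz":[0.0,-0.035,0],"turn":0},{"xyz":[-0.004,-0.036,0],"turn":0},{"xyz":[-0.007,-0.035,0],"turn":0},{"xyz":[-0.011,-0.033,0],"turn":0},{"xyz":[-0.015,-0.033,0],"turn":0}]'

```text
t: 14.3
tcp_pos: [655.7, -187.0, 197.7]
eef_rot: [-3.079, -0.608, -0.008]
force: [7.1, 1.9, 4.6]
width: 0.309
```

Request:
drive_tool --steps '[{"xyz":[-0.018,-0.031,0],"turn":0},{"xyz":[-0.021,-0.028,0],"turn":0},{"xyz":[-0.024,-0.027,0],"turn":0},{"xyz":[-0.026,-0.023,0],"turn":0},{"xyz":[-0.029,-0.021,0],"turn":0}]'

```text
t: 14.8
tcp_pos: [623.6, -222.9, 197.8]
eef_rot: [3.081, 0.608, -0.004]
force: [-1.1, -2.9, 6.4]
width: 0.308
```

Request:
drive_tool --steps '[{"xyz":[-0.031,-0.018,0],"turn":0},{"xyz":[-0.033,-0.014,0],"turn":0},{"xyz":[-0.034,-0.011,0],"turn":0},{"xyz":[-0.034,-0.007,0],"turn":0},{"xyz":[-0.036,-0.004,0],"turn":0}]'

```text
t: 15.3
tcp_pos: [581.3, -235.5, 198.1]
eef_rot: [-3.081, -0.608, 0.004]
force: [-1.5, 0.0, 8.1]
width: 0.305
```

Request:
drive_tool --steps '[{"xyz":[-0.035,0.0,0],"turn":0},{"xyz":[-0.036,0.004,0],"turn":0},{"xyz":[-0.035,0.008,0],"turn":0},{"xyz":[-0.033,0.011,0],"turn":0},{"xyz":[-0.033,0.015,0],"turn":0}]'

```text
t: 15.8
tcp_pos: [539.5, -225.7, 198.2]
eef_rot: [3.082, 0.608, 0.002]
force: [3.3, -1.6, 7.7]
width: 0.303
```

Request:
drive_tool --steps '[{"xyz":[-0.031,0.017,0],"turn":0},{"xyz":[-0.028,0.021,0],"turn":0},{"xyz":[-0.027,0.024,0],"turn":0},{"xyz":[-0.023,0.027,0],"turn":0},{"xyz":[-0.021,0.029,0],"turn":0}]'

```text
t: 16.3
tcp_pos: [507.2, -196.0, 198.2]
eef_rot: [3.082, 0.608, 0.002]
force: [3.1, -0.7, 6.8]
width: 0.31
```

Request:
drive_tool --steps '[{"xyz":[-0.018,0.031,0],"turn":0},{"xyz":[-0.014,0.032,0],"turn":0},{"xyz":[-0.011,0.034,0],"turn":0},{"xyz":[-0.007,0.035,0],"turn":0},{"xyz":[-0.004,0.035,0],"turn":0}]'

```text
t: 16.8
tcp_pos: [494.1, -154.4, 198.2]
eef_rot: [3.081, 0.607, 0.003]
force: [4.3, -1.9, 6.0]
width: 0.302
```

```bash
python3 - <<'E'
from rig import env,vision,job
from h import *
from plan import rows
# mill front direction: use earlier top picture, fit plate square outline centred on the known axis
im=cv2.imread("pics/top0.png")[:,:,::-1]
p=vision.grab_frame("top")
cr=im[170:250,285:365]
hsv=cv2.cvtColor(im,cv2.COLOR_RGB2GRAY)
# rotation scan: mean gradient magnitude along top-plate / box edges projected
g=cv2.magnitude(cv2.Sobel(hsv,cv2.CV_32F,1,0),cv2.Sobel(hsv,cv2.CV_32F,0,1))
ax=np.array([579.1,-150.4]);best=[]
for S in np.arange(126,150,1.):
  for a in np.arange(2.45,2.75,.005):
    for dx in (-3,-1.5,0,1.5,3):
     for dy in (-3,-1.5,0,1.5,3):
      t=np.linspace(-.45,.45,25)*S;h=np.full(25,S/2)
      L=np.vstack([np.c_[t,h],np.c_[t,-h],np.c_[-h,t],np.c_[h,t]])
      W=L@np.array([[np.cos(a),np.sin(a)],[-np.sin(a),np.cos(a)]])+ax+[dx,dy]
      uv=proj(p,np.c_[W,np.full(len(W),125.)]).astype(np.float32)
      v=cv2.remap(g,uv[:,0].reshape(-1,1),uv[:,1].reshape(-1,1),cv2.INTER_LINEAR).mean()
      best.append((v,S,a,dx,dy))
best.sort(reverse=True)
for b in best[:12]:print(np.round(b,3))
s=env.sense();print(s["t"],s["tcp_pos"],s["force"])
cv2.imwrite("pics/t1.png",cv2.resize(p["frame"][130:290,250:410,::-1],(600,600)))
E
```

```text
[153.891 135.      2.61    0.      0.   ]
[153.783 135.      2.605   0.      0.   ]
[153.43  135.      2.595  -1.5     0.   ]
[153.35 135.     2.6   -1.5    0.  ]
[153.34  135.      2.615   0.      0.   ]
[153.223 135.      2.6     0.      0.   ]
[153.165 134.      2.61    0.      0.   ]
[153.058 134.      2.615   0.      0.   ]
[152.962 135.      2.59   -1.5     0.   ]
[152.905 135.      2.605  -1.5     0.   ]
[152.886 134.      2.605   0.      0.   ]
[152.567 135.      2.595   0.      0.   ]
16.85 [ 494.04809579 -153.22030498  198.16027148] [3.50907123 1.84234454 6.52075015]
```

View pics/t1.png

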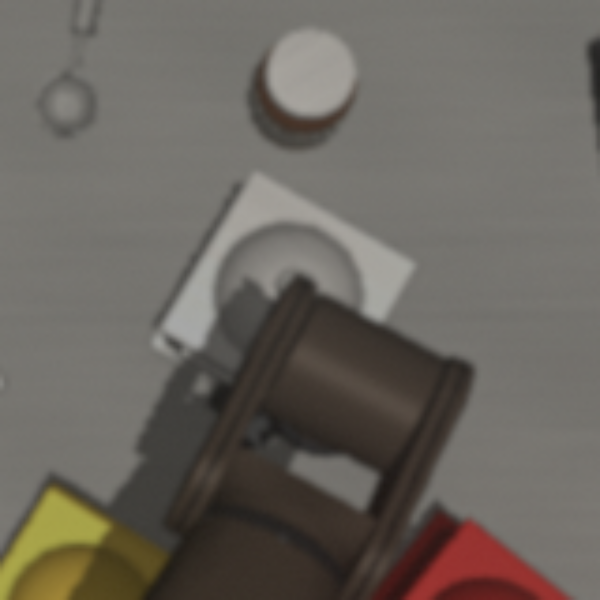

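```bash
python3 - <<'E'
from plan import *
a0=-3.093+2*np.pi
st=np.array([6,6,6,6,5,3,1.4])*np.pi/180
print(rows((494.2,-154.4),(579.1,-150.4),a0-np.cumsum(st)), a0-sum(st))
E
```

```text
0 q_end=-0.079 [[0.0, 0.035], [0.004, 0.035], [0.008, 0.035], [0.011, 0.034], [0.012, 0.027]]
1 q_end=-0.002 [[0.008, 0.016], [0.004, 0.007]]
[ 505.95 -107.15] 2.60724533701348
```

Request:
drive_tool --steps '[{"xyz":[0,0.035,0],"turn":0},{"xyz":[0.004,0.035,0],"turn":0},{"xyz":[0.008,0.035,0],"turn":0},{"xyz":[0.011,0.034,0],"turn":0},{"xyz":[0.012,0.027,0],"turn":0}]'

```text
t: 17.35
tcp_pos: [502.6, -113.2, 198.2]
eef_rot: [3.08, 0.608, 0.001]
force: [1.2, -3.2, 6.8]
width: 0.306
```

Request:
drive_tool --steps '[{"xyz":[0.008,0.016,0],"turn":0},{"xyz":[0.004,0.007,0],"turn":0},{"xyz":[0,0,0],"turn":0},{"xyz":[0,0,0],"turn":0},{"xyz":[0,0,0],"turn":0}]'

```text
t: 17.85
tcp_pos: [505.8, -107.4, 198.2]
eef_rot: [3.081, 0.608, 0.002]
force: [2.2, -2.6, 7.6]
width: 0.305
```

Request:
drive_tool --steps '[{"xyz":[0,0,0],"turn":0},{"xyz":[0,0,0],"turn":0},{"xyz":[0,0,0],"turn":0},{"xyz":[0,0,0],"turn":0},{"xyz":[0,0,0],"turn":0}]' --claw 0

```text
t: 18.35
tcp_pos: [505.1, -106.8, 196.7]
eef_rot: [-3.081, -0.608, 0.002]
force: [-0.5, 0.5, -0.6]
width: 1.002
```

Request:
drive_tool --steps '[{"xyz":[0,0,0],"turn":0},{"xyz":[0,0,0.04],"turn":0},{"xyz":[0,0,0.08],"turn":0},{"xyz":[0,0,0.12],"turn":0},{"xyz":[0,0,0.16],"turn":0}]'

```text
t: 18.85
tcp_pos: [504.6, -106.7, 297.2]
eef_rot: [-3.08, -0.608, 0.005]
force: [0.6, 0.4, 0.5]
width: 1.002
```

Request:
drive_tool --steps '[{"xyz":[-0.02,-0.12,0.04],"turn":0},{"xyz":[-0.04,-0.16,0],"turn":0},{"xyz":[-0.04,-0.18,0],"turn":0},{"xyz":[-0.04,-0.18,0],"turn":0},{"xyz":[-0.04,-0.18,0],"turn":0}]'

```text
t: 19.35
tcp_pos: [460.1, -313.8, 308.6]
eef_rot: [3.081, 0.609, 0.002]
force: [1.2, 0.2, 0.0]
width: 1.001
```

Request:
drive_tool --steps '[{"xyz":[-0.04,-0.18,0],"turn":0},{"xyz":[-0.04,-0.18,0],"turn":0},{"xyz":[-0.04,-0.18,0],"turn":0},{"xyz":[-0.02,-0.12,0],"turn":0},{"xyz":[0,0,0],"turn":0}]'

```text
t: 19.85
tcp_pos: [423.9, -480.7, 307.4]
eef_rot: [3.083, 0.602, -0.001]
force: [0.4, 0.1, 0.4]
width: 0.996
```

```bash
python3 - <<'E'
from rig import env,vision,job
from h import *
p=vision.grab_frame("top");q=vision.grab_frame("scene")
for n,r in(("top",p),("scene",q)):
    for k in vision.pinpoint("mill_knob",r): print(n,k)
E=[[505.9,-107.2,237],[579.1,-150.4,188]]
print(proj(p,E),proj(q,E))
cv2.imwrite("pics/end.png",np.hstack([cv2.convertScaleAbs(cv2.resize(a[:,:,::-1],(400,400),interpolation=cv2.INTER_CUBIC),alpha=1.5,beta=15) for a in(q["frame"][135:255,160:280],p["frame"][150:270,266:386])]))
cv2.imwrite("pics/end_s.png",q["frame"][:,:,::-1])
s=env.sense();print(s["t"],s["tcp_pos"],s["force"],s["qd"].round(3))
E
```

```text
top {'location': [262.2, -233.5, 237.6], 'conf': 0.58}
top {'location': [277.0, 48.4, 234.9], 'conf': 0.57}
top {'location': [506.7, -107.1, 238.5], 'conf': 0.44}
top {'location': [494.6, 97.4, 155.9], 'conf': 0.38}
scene {'location': [254.7, -229.5, 237.2], 'conf': 0.63}
scene {'location': [278.8, 46.2, 234.4], 'conf': 0.62}
scene {'location': [505.2, -109.8, 234.9], 'conf': 0.6}
[[313.5395149  232.39095921]
 [328.70876241 205.38160712]] [[253.26262252 148.89115423]
 [213.05473737 173.74959569]]
20.05 [ 425.9112445  -476.19487003  307.8182408 ] [0.16919513 0.37904387 0.13310954] [ 0.011 -0.01   0.008 -0.002 -0.004 -0.002]
```

View pics/end.png

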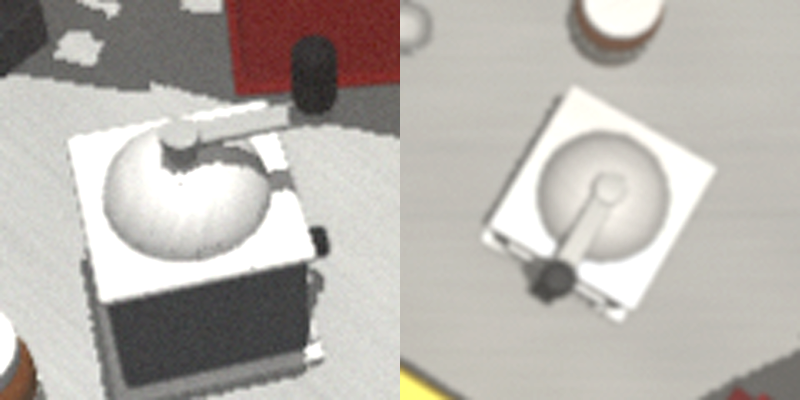

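View pics/end_s.png

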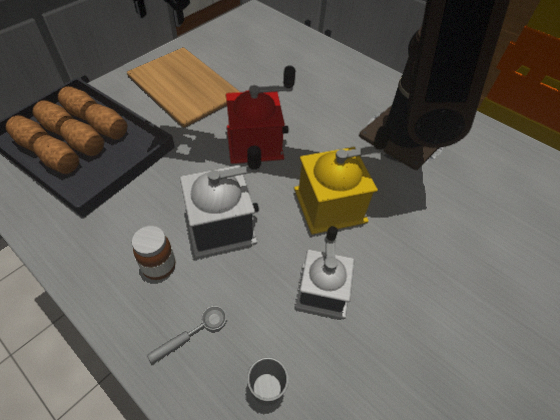

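The crank of the grey mill points over the drawer: the knob in the top crop (553,278) lies above the pull. Everything else stands where it was, and the gripper is clear.

```bash
python3 -c "
from rig import job;print(job.job_done())"
```

```text
the job is handed in; nothing more can be done
None
```

I turned the larger (grey steel) mill's crank clockwise from about -0.46 rad, twice through the tight spot. I parked it over the drawer at about 12.56 rad, let go and drew the arm back. Both turns took about six seconds each, and I kept hold of the knob the whole way. The job was handed in at about 20 s, within the 58 s limit.

**Last checks:**
- **Knob position:** both cameras put the released knob within about 3 mm of the park point, (506, -107) mm. The tool position at release was within 0.005 rad of the measured front direction.
- **Forces:** the readings at the end of each call stayed under about 13 N at the wrist, and the force was near zero once the gripper was clear.
- **Other things:** by eye in the final picture, the small mill, jar, cup and spoon stand where they were.

**Disagreements:**
- My first camera estimate of the shaft was about 2 mm off. I corrected it in the first quarter turn, using the path of the knob.
- At the tight spot the tool lagged its command by up to about 5 mm, then caught up without whipping round.

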